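# Chain two test weights under the spring balance

## Task

Check the spring balance with both test weights: hang the large weight by its hook from the ring of the balance, let go of it, then hang the small weight by its hook from the ring under the large one. Pull each hook down until the ring's wire has snapped past the sprung gate and lies in the hook's crown with the gate shut behind it, but never pull the balance past the end of its scale. Leave both hanging freely and still, with the things lying about left where they are.

Things in the scene. Friction and masses are not known exactly. Their poses are not given: they have to be found in the camera images.
- large_weight: Large test weight: steel block 34 x 34 x 40 mm (x, y, z), 0.38 kg +-5 %. Origin: centre of the block's underside, z up. On top a hook (see its tip and crown), outside peak 89 mm above the underside. Below hangs a fixed ring of 5 mm round wire in the y-z plane, opening 22 mm wide (y), 40 mm high. At the start it stands in the wooden block, ring down in a slot.
- small_weight: Small test weight: steel block 26 x 26 x 36 mm (x, y, z), 0.20 kg +-5 %, no ring below. Origin: centre of the underside, z up. On top the same hook, outside peak 85 mm above the underside. It stands over the other slot of the wooden block.
- large_weight_tip (a point): Lower end of the large weight's hook tip, 64 mm above the underside. Hook: 8 mm wide, 4 mm thick strip in the x-z plane, an upside-down U; stem at x -12..-8 mm, tip at x +8..+12 mm, mouth 16 mm wide, facing down. Under the tip, above the hook's foot (44 mm), a side entrance open to +x lets a ring's wire in under the mouth. Axes as the weight's.
- small_weight_tip (a point): Lower end of the small weight's hook tip, 60 mm above the underside (foot 40 mm; else as the large one's hook). Axes as the weight's.
- large_weight_crown (a point): Where the centre of a ring's 5 mm wire lies when seated in the large weight's hook: on the weight's axis, 81.7 mm above its underside, under the crown, a shallow peaked roof. A wire only touching the shut gate from below is about 18 mm lower. Axes as the weight's.
- small_weight_crown (a point): The same for the small weight's hook: on its axis, 77.7 mm above its underside. Axes as the weight's.
- large_weight_ring (a point): Centre of the straight lower wire (5 mm thick, along y) of the ring under the large weight, 42.5 mm below the underside. Axes as the weight's.
- balance_ring (a point): Centre of the straight lower wire (5 mm thick, along y) of the ring on the balance's plunger, 285 mm above the desk unloaded; ring sized as the large weight's (opening 22 mm in y, 40 mm high). Axes as the stand's: +x leads from the open side through the ring to the rod.
- balance_slide (a joint): Balance reading as plunger travel in m: 0 unloaded, growing downwards by 4 mm a newton. The scale ends at 10 N = 0.040 (hard stop at 0.044).
- large_weight_gate (a joint): Sprung gate flap across the mouth of the large weight's hook, hinged on the stem 66.5 mm above the underside: 0 shut, grows as a wire pushes it up into the hook; 0.7 to 1.3 rad lets the wire by (least along the tip, where it slides best), then it springs shut. That takes a pull of some newtons, more than the weight's own weight.
- small_weight_gate (a joint): The same kind of gate on the small weight's hook, with a softer spring, hinged 62.5 mm above the underside.
- stand: Laboratory stand, fixed. Origin: on the desk straight below the balance. Base plate 110 mm wide (y), x = -40..+130 mm, 12 mm thick; upright 12 mm rod at x = +105 mm; arm 525 mm high holding a tubular spring balance 27 mm thick, lower end 334 mm above the desk. The -x side is open and turned towards the robot and its right.
- weight_block: Wooden block 64 x 170 x 52 mm (x, y, z), fixed, with slots at y = -50 and +50 mm in which the weights stand on its top, hooks up, hook tips towards the block's +x (away from the robot and to its left). A microscope, 0.4 m tall, stands to its right (y below -0.1, x over 0.4 m). Origin: centre of the underside.
- petri_dish: Bystander: round clear dish, 62 mm wide, 15 mm high. Origin: centre of the underside.
- wash_bottle: Bystander: small white dropper bottle, 30 mm wide, 76 mm high. Origin: centre of the underside.
- slide_pack: Bystander: small white box, 79 x 31 x 24 mm. Origin: centre of the underside.
- tally_counter: Bystander: round white counter, 52 x 44 x 21 mm. Origin: centre of the underside.
- tweezers: Bystander: steel tweezers, 120 x 12 x 8 mm, lying on the log book. Origin: centre of the underside.
- coverslip_box: Bystander: small box, 39 x 47 x 16 mm. Origin: centre of the underside.
- marker_pen: Bystander: black marker pen, 132 x 15 x 16 mm, lying on the log book. Origin: centre of the underside.

How it is judged (in metres and radians):
On the way, in this order (a step that is already met when the one before it is completed fails the run):
1. the large weight hangs from the balance's ring, wire in the crown, gate shut, let go (distance between large_weight_crown and balance_ring below 0.006 m and value of joint large_weight_gate below 0.2 rad and contact force between the fingers and large_weight below 0.05 N), for 0.2 s.
2. the small weight's hook has the large weight's ring in its crown, gate shut (distance between large_weight_crown and balance_ring below 0.006 m and value of joint each of large_weight_gate, small_weight_gate below 0.2 rad and distance between small_weight_crown and large_weight_ring below 0.006 m), for 0.2 s.
At the end, for the whole second after the job is handed in: Both ring wires within 6 mm of the crown seats of their hooks, both gates shut (under 0.2 rad), the balance carrying both weights (over 18 mm), both within 0.2 rad of upright and slower than 30 mm/s (all of step 2 and linear speed of each of large_weight, small_weight below 0.03 m/s and value of joint balance_slide above 0.018 m and angle between each of large_weight, small_weight's own z axis and vertical below 0.2 rad); the robot touches nothing.
It fails at once if the balance is pulled past the end of its scale (10 N, 40 mm) (value of joint balance_slide above 0.04 m).
It fails at once if a bystander is pushed more than 25 mm (distance of any of petri_dish, wash_bottle, slide_pack, tally_counter, tweezers, coverslip_box, marker_pen from where it was at the start of the episode above 0.025 m).
It also fails if it takes over 72 s, if anything falls off the work surface, if the arm or the gripper's body presses on something with over 40 N, if the wrist force passes 120 N, or if a joint passes its speed limit or range.

## Robot

A 6-joint arm with a two-finger parallel gripper is mounted at the origin on a cart in front of the work surface, level with it; the furniture and walls round the work are solid. World frame = base frame: x ahead of the robot, y to its left, z up, the work surface at z = 0. Lengths are in mm, angles in rad, forces in N, time in s.
With the tool pointing down it reaches from about 350 to 975 mm from the base axis. Payload 7.1 kg.
Tool frame: the origin (TCP) lies on the front face of the gripper's body, between the roots of the fingers; the fingertips stand 80 mm ahead of it and the grasp point (between the pads) lies 61 mm ahead of it (env.tips_ahead is the distance from the TCP to the fingertips, in mm); z points along the fingers, y is the line along which they close (so a half turn about z gives the same grasp; the last joint's range is limited). The gripper opens to 88 mm and grips with 3 to 60 N. Pads are 20 mm wide; open, the fingers measure 115 mm over their backs; the gripper's body (75 mm by 178 mm) begins 61 mm behind the grasp point.
Start: joints at [1.117, 0.423, 1.63, -0, 1.089, -0.019], TCP at [263.236, 566.844, 302.675] pointing down, gripper open.
Joint ranges: [-3, 3], [-0.9, 2.11], [0.09, 2.58], [-1.31, 4.45], [0.11, 2.69], [-2.54, 2.54]. Speed limits (rad/s): [2.39, 2.39, 3.01, 3.14, 3.14, 3.14].

## Interface

Orientations are given as a unit quaternion [x, y, z, w].
In Python, from station import env, set_gripper, viewer, workorder gives the robot as it stands. Calls block until the motion is done:
- env.reach(position, orientation): joint-space move of the TCP to a pose.
- env.move_l(position, rot=None, rate=150, f_stop=None): straight line of the TCP; rot=None keeps the orientation; rate is the mean speed in mm/s. With f_stop (N) it stops when the force on the tool has changed by that much, and returns True; else False.
- env.move_joints(angles): joint-space move.
- set_gripper(opening): finger opening in mm; the grip force is fixed at half the most; returns when the fingers have stopped.
- env.hold(seconds).
- env.ik(position, orientation): joint angles nearest the present ones, or None.
- env.read_state(): the state.
- viewer.camera(name): name is "side" or "top"; returns the picture (480x640x3 uint8, blue, green, red); there is no depth.
- viewer.camera_params(name): a dict with "fx", "fy", "cx", "cy" (pixels), "dist" ([k1, k2, p1, p2, k3] as OpenCV has them; the pictures are not rectified), "pose" (4x4, takes a point from camera to world coordinates). Camera axes: x right, y up, looking along -z (the intrinsics and any distortion apply to the point x, -y, -z); pixel columns grow to the right and rows downward; lengths in mm; the calibration is good to about 2 mm. A picture is of the moment at which its call begins. camera_params takes no time and is no camera call.
A pose or a line that the arm cannot do raises env.IKError and nothing moves.
- workorder.sign_off(): hands the job in; it is judged then, once.
The state is a dict: "time_s": time; "qpos": joint angles; "dq": joint speeds; "tau": joint torques, N m; "tool_pos": TCP position; "orientation": TCP orientation; "force": force on the tool from outside, world axes, zero at the start; "wrist_torque": the same for the moment, N m; "width": finger opening in mm; "grip_force": force on a finger pad.
Only numpy, scipy, OpenCV 4.12 (cv2) and the standard library are available. Lean on these libraries where they do the work, as an engineer would, in place of code of your own. Each camera call takes 0.05 s, during which the arm holds its last target. There are 200 camera calls.

## Working session

There is one attempt and no reset: what is moved stays moved. The work goes in short steps, each a Python script; the robot and the scene stay as the last script left them, time stands still between calls to the robot, and variables do not carry over. Pictures are saved under pics/ and viewed, at most 10 in all, crops included, and the job is handed in when it is done.

```bash
ls; mkdir -p pics; python3 - <<'E'
from station import env, set_gripper, viewer, workorder
import cv2, numpy as np
for n in ("side","top"):
    cv2.imwrite(f"pics/{n}0.png", viewer.camera(n))
    p=viewer.camera_params(n); print(n,{k:np.round(v,4).tolist() for k,v in p.items()})
print(env.read_state())
E
```

```text
pics
side {'fx': 485.4213, 'fy': 485.4213, 'cx': 314.5777, 'cy': 238.6617, 'dist': [0.0005, 0.0, 0.0, 0.0, 0.0], 'pose': [[-0.9955, 0.0418, -0.0851, 397.9957], [-0.0947, -0.3923, 0.9149, 1265.2176], [0.0049, 0.9189, 0.3945, 730.3646], [0.0, 0.0, 0.0, 1.0]]}
top {'fx': 500.9486, 'fy': 500.9486, 'cx': 320.4957, 'cy': 241.2049, 'dist': [-0.0726, 0.0, 0.0, 0.0, 0.0], 'pose': [[0.0195, 0.9986, -0.0501, 446.6445], [-0.9997, 0.0203, 0.0167, 42.9209], [0.0177, 0.0498, 0.9986, 1377.1356], [0.0, 0.0, 0.0, 1.0]]}
{'time_s': 0.1, 'qpos': array([ 1.11700174e+00,  4.23776094e-01,  1.63055885e+00, -5.96295948e-06,
        1.08860701e+00, -1.90287322e-02]), 'dq': array([ 0.00037169, -0.00165379, -0.00028522,  0.00043589, -0.00010787,
       -0.00122978]), 'tau': array([-7.16586310e-04, -5.45608485e+01, -2.74322408e+01,  6.45114295e-02,
        1.87167793e-02, -4.47428863e-05]), 'tool_pos': array([263.08111887, 566.52660697, 301.9935715 ]), 'orientation': array([ 2.15673485e-01,  9.76465305e-01, -6.56501777e-04, -1.55446148e-04]), 'force': array([ 0.72564046, -0.31797867,  0.15140099]), 'wrist_torque': array([ 0.06188666, -0.01005842,  0.06462582]), 'grip_force': 0.0, 'width': 87.76516181631733}
```

View pics/side0.png

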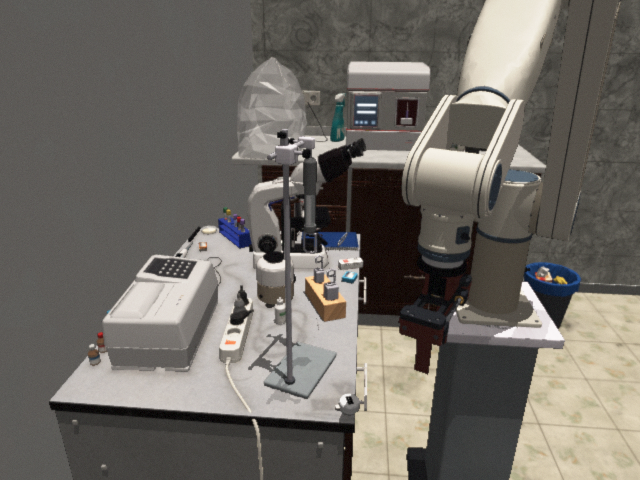

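View pics/top0.png

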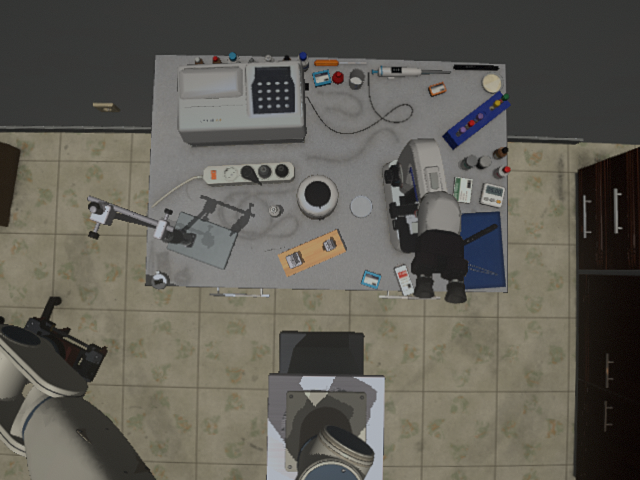

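The side view shows the stand (rod about (288,160–380), balance tube about (309,160–260)) and the block with weights at about (325,285). In the top view the block is at about (312,253) and the stand at about (195,240). I'll enlarge both.

```bash
python3 - <<'E'
import cv2, numpy as np
s=cv2.imread("pics/side0.png"); t=cv2.imread("pics/top0.png")
a=cv2.resize(s[225:325,275:375],None,fx=6,fy=6,interpolation=cv2.INTER_CUBIC)[:, :400*2]
cv2.imwrite("pics/c1.png",a)
b=cv2.resize(t[200:275,150:350],None,fx=4,fy=4,interpolation=cv2.INTER_CUBIC)
c=cv2.resize(s[130:280,260:360],None,fx=2,fy=2,interpolation=cv2.INTER_CUBIC)
k=np.zeros((600,800,3),np.uint8);k[:300]=b;k[300:,:200]=c
d=cv2.resize(s[340:400,260:345],None,fx=5,fy=5,interpolation=cv2.INTER_CUBIC);k[300:600,220:645]=d
cv2.imwrite("pics/c2.png",k)
E
```

```text
(no output)
```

View pics/c1.png

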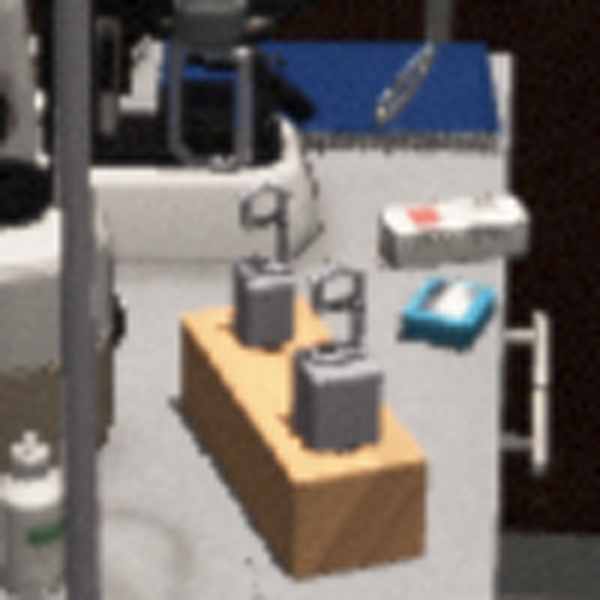

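View pics/c2.png

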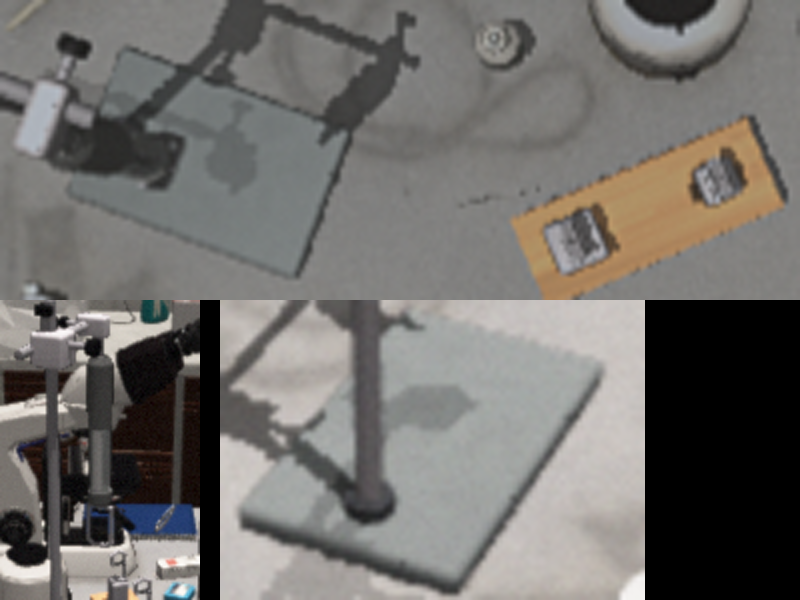

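In c1 the large weight is in front (block top about (334,285) full-image) and the small one is behind. The balance ring's legs are near (304.5/315.5, 235–252), with its lower wire at row about 251.5. In the top view the plate corners are about (180,212), (238,232), (224,269) and (167,247). Its open edge is on the right. Next I'll measure these.

```bash
cat > h.py <<'E'
import cv2, numpy as np
from station import env, set_gripper, viewer, workorder
def ray(n,uv):
    p=viewer.camera_params(n); K=np.array([[p["fx"],0,p["cx"]],[0,p["fy"],p["cy"]],[0,0,1]])
    q=cv2.undistortPoints(np.float64(uv).reshape(-1,1,2),K,np.float64(p["dist"])).reshape(-1,2)
    P=np.array(p["pose"]); d=np.c_[q[:,0],-q[:,1],-np.ones(len(q))]@P[:3,:3].T
    return P[:3,3],d/np.linalg.norm(d,axis=1,keepdims=True)
def onplane(n,uv,z):
    o,d=ray(n,uv); return o+d*((z-o[2])/d[:,2])[:,None]
def onvert(n,uv,pt,nrm):
    o,d=ray(n,uv); return o+d*(((pt-o)@nrm)/(d@nrm))[:,None]
def tri(uv1,uv2,n1="side",n2="top"):
    o1,d1=ray(n1,uv1);o2,d2=ray(n2,uv2);out=[]
    for a,b in zip(d1,d2):
        s=np.linalg.lstsq(np.c_[a,-b],o2-o1,rcond=None)[0]
        p,q=o1+s[0]*a,o2+s[1]*b; out.append(np.r_[(p+q)/2,np.linalg.norm(p-q)])
    return np.array(out)
def proj(n,X):
    p=viewer.camera_params(n);P=np.array(p["pose"]);c=(np.atleast_2d(X)-P[:3,3])@P[:3,:3]
    K=np.array([[p["fx"],0,p["cx"]],[0,p["fy"],p["cy"]],[0,0,1]])
    c=c*[1,-1,-1]
    return cv2.projectPoints(c,np.zeros(3),np.zeros(3),K,np.float64(p["dist"]))[0].reshape(-1,2)
E
python3 - <<'E'
from h import *
np.set_printoptions(precision=1,suppress=True)
s=cv2.imread("pics/side0.png"); t=cv2.imread("pics/top0.png")
def big(m):
    c=max(cv2.findContours(m,cv2.RETR_EXTERNAL,cv2.CHAIN_APPROX_NONE)[0],key=cv2.contourArea); return c
hsv=cv2.cvtColor(t,cv2.COLOR_BGR2HSV)
m=cv2.inRange(hsv,(8,90,80),(25,255,255)); r=np.zeros_like(m); r[220:285,265:360]=m[220:285,265:360]
r=cv2.morphologyEx(r,cv2.MORPH_CLOSE,np.ones((15,15)))
R=cv2.minAreaRect(big(r)); B=cv2.boxPoints(R); print("blk px",B.tolist())
W=onplane("top",B,52); print("block top corners",W, W.mean(0), np.linalg.norm(np.diff(W,axis=0),axis=1))
# side corners of block, picked in c1: near-left-top (295,478), near-right-top (425,458), far-left-top(182,315)
S=np.array([[295,478],[425,458],[182,315]])/6+[275,225]
print("side block corners on z=52",onplane("side",S,52))
# plate
P=np.array([[122,47],[352,130],[298,277],[68,190]])/4+[150,200]
W=onplane("top",P,12); print("plate",W,np.linalg.norm(np.diff(W,axis=0),axis=1))
px=(W[0]-W[1]+W[3]-W[2]);px/=np.linalg.norm(px);o=(W[1]+W[2])/2+40*px
print("stand yaw",np.degrees(np.arctan2(px[1],px[0])),"origin",o)
# rod base side (370,500)/5 ; expected x=+105
print("rod from side", onplane("side",np.array([[370,497]])/5+[[260,340]],14), "pred",o+105*px)
ry=np.array([-px[1],px[0],0]);c=o+[0,0,273]
L=np.array([[175,120],[244,120],[178,160],[243,160]])/6+[275,225]
print("ring",onvert("side",L,c,px),"pred",c, "px side",proj("side",c),"top",proj("top",c),proj("top",c+[0,0,49]))
# contours of weights in the top picture
g=t[225:280,270:355]; cv2.imwrite("pics/_g.png",g)
E
```

```text
blk px [[277.10345458984375, 254.24139404296875], [336.0, 229.00001525878906], [345.5172119140625, 251.20693969726562], [286.62066650390625, 276.44830322265625]]
block top corners [[476.4 134.7  52. ]
 [546.5 -19.8  52. ]
 [488.  -46.1  52. ]
 [418.3 108.3  52. ]] [482.3  44.3  52. ] [169.7  64.1 169.4]
side block corners on z=52 [[476.  137.4  52. ]
 [418.6 113.9  52. ]
 [543.9 -12.5  52. ]]
plate [[588.2 405.2  12. ]
 [534.4 245.6  12. ]
 [433.5 279.7  12. ]
 [489.4 438.9  12. ]] [168.4 106.5 168.8]
stand yaw 71.01139451886573 origin [497.  300.5  12. ]
rod from side [[423.8 565.3  14. ]] pred [531.1 399.8  12. ]
ring [[511.1 295.6 296. ]
 [484.9 304.6 301.3]
 [510.  296.  280.1]
 [485.1 304.5 285.3]] pred [497.  300.5 285. ] px side [[310.3 250.8]] top [[194.2 240.7]] [[188.7 239.5]]
```

```bash
cat >> h.py <<'E'
from scipy.spatial.transform import Rotation as Rn
BY,SY=np.radians(24.4),np.radians(71.0)
SO=np.array([497.3,300.5,0.]); SX=np.array([np.cos(SY),np.sin(SY),0]); SYv=np.array([-np.sin(SY),np.cos(SY),0])
BX=np.array([np.cos(BY),np.sin(BY),0]); BYv=np.array([-np.sin(BY),np.cos(BY),0]); BC=np.array([482.3,44.3,0])
TILT=np.radians(15); FLIP=1
def pose(g,yaw,tilt=None,flip=None,back=0.):
    """TCP pose with the grasp point at g, fingers along yaw and dipped by tilt; back = mm withdrawn along the level yaw"""
    tilt=TILT if tilt is None else tilt; flip=flip or FLIP
    lev=np.array([np.cos(yaw),np.sin(yaw),0]); z=np.cos(tilt)*lev-np.sin(tilt)*np.array([0,0,1])
    y=flip*np.array([-np.sin(yaw),np.cos(yaw),0]); x=np.cross(y,z)
    return np.asarray(g)-61*z-back*lev, Rn.from_matrix(np.c_[x,y,z]).as_quat()
E
python3 - <<'E'
from h import *
np.set_printoptions(precision=2,suppress=True)
print("rod",onplane("side",[[290,379.5]],14), SO+105*SX)
print("pred weights", BC+50*BYv, BC-50*BYv)
print("tri tops L,S (expect z 92, 88)\n",tri(np.array([[337,365],[265,268]])/6+[275,225], np.array([[579,241],[718,183]])/4+[150,200]))
for tilt in (0,15,30):
  for f in (1,-1):
    print(tilt,f)
    for g,y,b in ((BC+50*BYv+[0,0,72],BY,0),(BC+50*BYv+[0,0,72],BY,80),(BC-50*BYv+[0,0,70],BY,0),(SO+[0,0,250],SY,0),(SO+[0,0,250],SY,80),(SO+[0,0,80],SY,0)):
        q=env.ik(*pose(g,y,np.radians(tilt),f,b)); print(None if q is None else np.array(q))
E
```

```text
rod [[531.58 402.66  14.  ]] [531.48 399.78   0.  ]
pred weights [461.64  89.83   0.  ] [502.96  -1.23   0.  ]
tri tops L,S (expect z 92, 88)
 [[460.99  86.73  82.7    0.18]
 [501.03  -2.13  85.61   1.6 ]]
0 1
[-0.21  1.4   2.4   2.39  2.08  1.14]
[-0.56  1.56  2.47  1.97  2.01  0.78]
[-0.52  1.27  2.3   2.16  1.82  1.22]
[0.03 0.71 2.2  1.93 1.49 1.79]
[-0.16  0.71  2.25  1.74  1.54  1.76]
[0.03 1.11 2.08 1.94 1.59 1.52]
0 -1
[-0.21  1.4   2.4   2.39  2.08 -2.  ]
[-0.56  1.56  2.47  1.97  2.01 -2.36]
[-0.52  1.27  2.3   2.16  1.82 -1.92]
[ 0.03  0.71  2.2   1.93  1.49 -1.35]
[-0.16  0.71  2.25  1.74  1.54 -1.39]
[ 0.03  1.11  2.08  1.94  1.59 -1.62]
15 1
[-0.18  1.18  2.49  2.54  1.75  1.27]
None
[-0.49  1.07  2.38  2.27  1.5   1.33]
[0.06 0.52 2.2  1.82 1.18 1.99]
[-0.14  0.51  2.25  1.65  1.26  1.96]
[0.06 0.94 2.14 1.94 1.29 1.63]
15 -1
[-0.18  1.18  2.49  2.54  1.75 -1.87]
None
[-0.49  1.07  2.38  2.27  1.5  -1.81]
[ 0.06  0.52  2.2   1.82  1.18 -1.15]
[-0.14  0.51  2.25  1.65  1.26 -1.18]
[ 0.06  0.94  2.14  1.94  1.29 -1.51]
30 1
[-0.11  0.9   2.52  2.66  1.29  1.42]
None
[-0.41  0.83  2.4   2.35  1.11  1.49]
[0.12 0.37 2.16 1.6  0.89 2.29]
[-0.06  0.34  2.22  1.47  1.    2.25]
[0.12 0.77 2.16 1.9  0.97 1.8 ]
30 -1
[-0.11  0.9   2.52  2.66  1.29 -1.72]
None
[-0.41  0.83  2.4   2.35  1.11 -1.65]
[ 0.12  0.37  2.16  1.6   0.89 -0.85]
[-0.06  0.34  2.22  1.47  1.   -0.89]
[ 0.12  0.77  2.16  1.9   0.97 -1.34]
```

```bash
sed -i 's/TILT=np.radians(15); FLIP=1/TILT=np.radians(30); FLIP=-1/' h.py; python3 - <<'E'
from h import *
np.set_printoptions(precision=2,suppress=True)
L=BC+50*BYv
q=np.array(env.ik(*pose(L+[0,0,170],BY))); print(q)
for z in (78,120): print(env.ik(*pose(L+[0,0,z],BY)))
q1=q.copy(); q1[0]=1.117; env.move_joints(q1); print(env.read_state()["tool_pos"])
env.move_joints(q)
s=env.read_state(); print(s["time_s"],s["tool_pos"],s["force"],pose(L+[0,0,170],BY)[0])
a=viewer.camera("side");b=viewer.camera("top")
cv2.imwrite("pics/s1.png",a); k=np.zeros((600,800,3),np.uint8)
k[:300,:400]=cv2.resize(b[200:300,240:373],(400,300),interpolation=3);k[:,400:]=cv2.resize(a[190:340,270:370],(400,600),interpolation=3)
cv2.imwrite("pics/c3.png",k)
E
```

```text
[-0.11  0.51  2.56  2.58  0.98 -1.52]
[-0.11  0.88  2.53  2.66  1.28 -1.71]
[-0.11  0.72  2.55  2.64  1.16 -1.64]
[ 74.72 412.96 200.68]
4.2583 [413.4   68.48 200.51] [-0.92  0.49  0.14] [413.54  68.01 200.5 ]
```

View pics/c3.png

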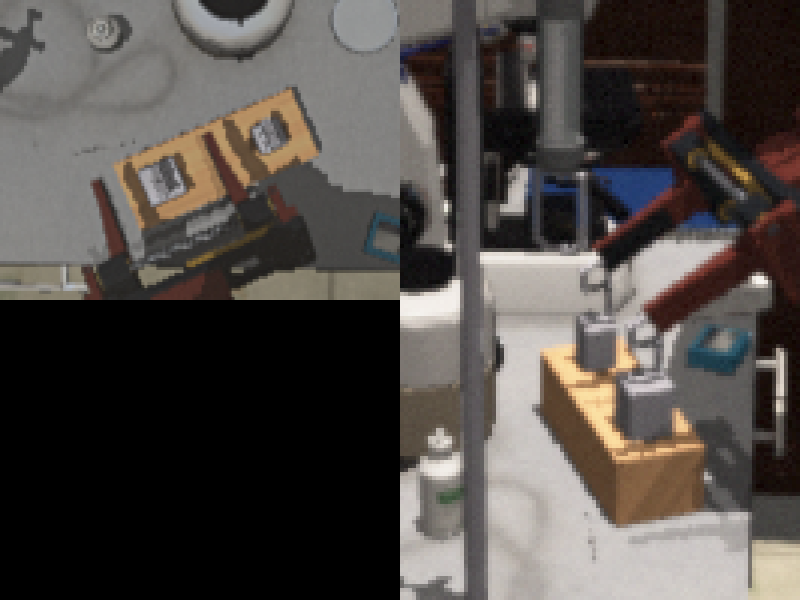

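The fingers straddle the large weight (top crop: fingers at columns about 105 and 220, weight at about 165). I'll descend, grip and lift.

```bash
python3 - <<'E'
from h import *
np.set_printoptions(precision=2,suppress=True)
L=BC+50*BYv
print(env.move_l(pose(L+[0,0,78],BY)[0],rate=80,f_stop=8)); print(env.read_state()["tool_pos"],env.read_state()["force"])
print(pose(L+[0,0,78],BY)[0])
set_gripper(0); s=env.read_state(); print(s["width"],s["grip_force"],s["force"])
p=pose(L+[0,0,78],BY)[0]
env.move_l(p+[0,0,4],rate=30); print(env.read_state()["force"])
env.move_l(p+[0,0,110],rate=120); s=env.read_state(); print(s["width"],s["force"],s["time_s"])
E
```

```text
False
[413.57  68.01 108.85] [ 0.28 -0.85 -0.36]
[413.54  68.01 108.5 ]
33.611037582253225 29.999322295188904 [-0.77  3.32  0.56]
[-2.58  2.35 -3.86]
33.835871679422716 [-0.88  0.05 -4.27] 7.85
```

```bash
python3 - <<'E'
from h import *
np.set_printoptions(precision=2,suppress=True)
g=SO+[0,0,230+26]
env.reach(*pose(g,SY,back=60)); env.hold(0.3)
s=env.read_state(); print(s["time_s"],s["tool_pos"],pose(g,SY,back=60)[0],s["force"])
a=viewer.camera("side");b=viewer.camera("top")
cv2.imwrite("pics/s2.png",a);cv2.imwrite("pics/t2.png",b); k=np.zeros((600,800,3),np.uint8)
k[:,:400]=cv2.resize(a[210:300,280:340],(400,600),interpolation=2);k[:300,400:]=cv2.resize(b[210:270,160:240],(400,300),interpolation=2)
cv2.imwrite("pics/c4.png",k)
c=SO-60*SX+[0,0,230]
for nm,p in dict(peak=c+[0,0,87],tip=c+10*SX+[0,0,64],ub=c+17*SX,tb=c+[0,0,40]).items(): print(nm,proj("side",p),proj("top",p))
print("ring",proj("side",SO+[0,0,285]),proj("top",SO+[0,0,285]))
E
```

```text
9.1417 [460.23 193.71 286.15] [460.57 193.82 286.5 ] [-0.56 -0.29 -3.78]
peak [[321.28 228.  ]] [[217.04 249.54]]
tip [[319.41 238.86]] [[214.72 248.3 ]]
ub [[317.95 265.32]] [[217.25 248.24]]
tb [[321.07 246.85]] [[221.03 250.25]]
ring [[310.16 250.76]] [[194.17 240.55]]
```

View pics/c4.png

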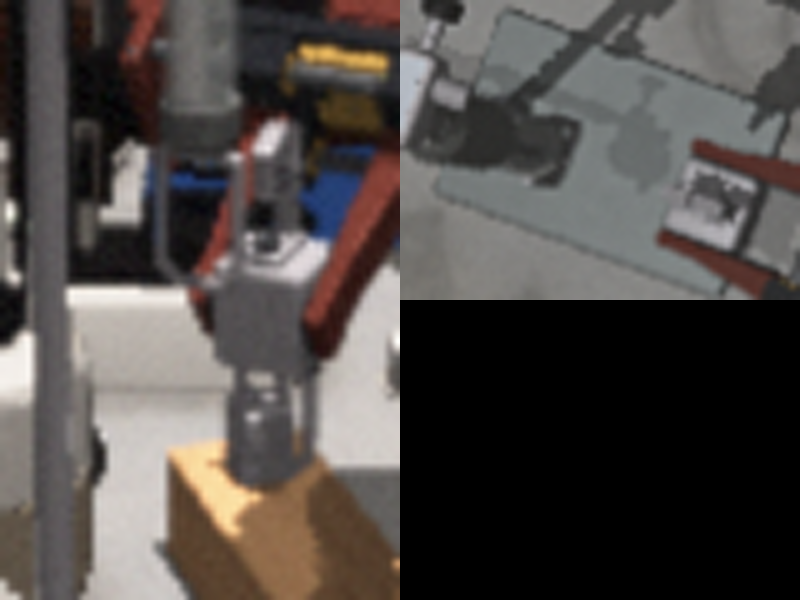

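Hook peak is at about (320.8,228) in the side view, matching the prediction to 0.5 px. The ring centre is at column 310.2, wire row about 251.5. Entering the ring and feeling for stem and tip.

```bash
python3 - <<'E'
from h import *
np.set_printoptions(precision=2,suppress=True)
g=SO+[0,0,230+26]
P=lambda x:pose(g,SY,back=-x)[0]
st=lambda:env.read_state()
def show(t): s=st(); print(t,"x=%.2f"%((s["tool_pos"]-P(0))@SX),"F sx,sy,z",s["force"]@SX,s["force"]@SYv,s["force"][2],"t",s["time_s"])
show("start"); print(env.move_l(P(-2),rate=60,f_stop=3)); env.hold(.2); show("in")
print(env.move_l(P(9),rate=15,f_stop=1.5)); show("stem touch?")
print(env.move_l(P(-9),rate=15,f_stop=1.5)); show("tip touch?")
E
```

```text
start x=-60.13 F sx,sy,z -0.19643858814749635 -0.07689707315749489 -4.288586420393457 t 9.2417
False
in x=-2.26 F sx,sy,z -0.664105461401126 0.055878417320711304 -3.985349254964225 t 10.5583
True
stem touch? x=8.70 F sx,sy,z -0.011829035880563672 -0.020766659049487338 -3.2077522684038273 t 11.2917
False
tip touch? x=-8.92 F sx,sy,z 0.1803722845545148 0.07677370417555963 -3.433469129193643 t 12.6167
```

```bash
cat >> h.py <<'E'
def F(n=5):
    a=[]
    for _ in range(n): a.append(env.read_state()["force"]); env.hold(.02)
    return np.mean(a,0)
E
python3 - <<'E'
from h import *
np.set_printoptions(precision=2,suppress=True)
P=lambda x,u:pose(SO+[0,0,u+26],SY,back=-x)[0]
env.move_l(P(2,230),rate=20); env.hold(.2); f0=F(); print(f0)
np.save("f0.npy",f0)
for u in (224,221,218,215,212):
    env.move_l(P(2,u),rate=25); f=F()-f0; s=env.read_state(); U=230+s["tool_pos"][2]-P(2,230)[2]
    print("u %.1f dF"%U,f@SX,f@SYv,f[2],"h %.1f"%(285-4*f[2]-U))
    if f[2]>1: break
for x in (0,-1,-2,-3,-4,-5,-6):
    env.move_l(P(x,u),rate=15); f=F()-f0; print(x,f@SX,f@SYv,f[2])
    if f@SX>0.9: break
print(env.read_state()["time_s"])
E
```

```text
[ 0.02  0.1  -3.66]
u 223.9 dF -0.30798501451573523 0.26550644845980564 0.034075256468449666 h 61.0
u 221.0 dF -0.6227783148446104 -0.4086598432206089 0.7921431603323126 h 60.8
u 218.0 dF 0.17243135015362873 -0.018868653124084853 0.9349769607460097 h 63.2
u 215.0 dF 0.10156384234590642 -0.41898669902078245 1.4998835792741065 h 64.0
0 -0.6382744309969381 -0.0023437969878819243 1.6150221291872824
-1 -0.7198543906050237 0.1482622051425664 1.871885600730989
-2 -0.73315379249595 -0.2181230912020236 1.9305531075774693
-3 -0.955135467950124 -0.04797082178761769 1.3169461330593553
-4 1.9177814149835801 0.2685740095614288 1.87111552099168
16.825
```

```bash
cat > pull.py <<'E'
from h import *
import sys
def pull(P,u,umin,f0,step,zwire,hs,Fmax):
    """lower weight stepwise; zwire = ring wire height at zero dF; stop at snap (h>hs) or dF>Fmax"""
    u0=u
    while u>umin:
        u-=step; env.move_l(P(u),rate=30); f=F(5)-f0
        h=zwire-4*f[2]-u
        print("u %.1f dF %.2f %.2f %.2f h %.1f"%(u,f@SX,f@SYv,f[2],h))
        if h>hs: return u,True
        if f[2]>Fmax: return u,False
    return u,False
E
python3 - <<'E'
from pull import *
f0=np.load("f0.npy"); x=-3
P=lambda u:pose(SO+[0,0,u+26],SY,back=-x)[0]
env.move_l(P(215),rate=15)
print(pull(P,215,170,f0,2.5,285,79,8.6), env.read_state()["time_s"])
E
```

```text
u 212.5 dF -0.62 -0.00 2.80 h 61.3
u 210.0 dF -0.90 -0.30 2.67 h 64.3
u 207.5 dF -0.68 -0.37 3.13 h 65.0
u 205.0 dF -0.51 0.03 4.36 h 62.5
u 202.5 dF -0.05 -0.06 4.55 h 64.3
u 200.0 dF 0.54 -0.28 4.99 h 65.1
u 197.5 dF 0.61 -0.16 5.93 h 63.8
u 195.0 dF 1.40 -0.55 6.60 h 63.6
u 192.5 dF 1.68 -0.03 7.08 h 64.2
u 190.0 dF 1.99 -0.07 7.83 h 63.7
u 187.5 dF 4.58 -0.68 8.29 h 64.3
u 185.0 dF 5.87 -1.07 8.72 h 65.1
(185.0, False) 21.075
```

```bash
python3 - <<'E'
from pull import *
f0=np.load("f0.npy")
P=lambda x,u:pose(SO+[0,0,u+26],SY,back=-x)[0]
env.move_l(P(-3,228),rate=80); env.move_l(P(1,228),rate=30); env.hold(.2); f1=F(8); print(f1-f0, env.read_state()["width"])
env.move_l(P(1,212),rate=40)
r=pull(lambda u:P(1,u),212,170,f1,4,285,79,8.3); print(r,env.read_state()["time_s"])
a=viewer.camera("side"); cv2.imwrite("pics/s3.png",a)
cv2.imwrite("pics/c5.png",cv2.resize(a[225:285,285:345],(600,600),interpolation=2))
c=SO+1*SX+[0,0,r[0]]
print("peak",proj("side",c+[0,0,87]),"wire@64",proj("side",SO+[0,0,r[0]+64]),"tb",proj("side",c+[0,0,40]))
E
```

```text
[ 0.24801888 -0.32372699  0.13467257] 33.97092539218902
u 208.0 dF -0.37 0.16 3.66 h 62.4
u 204.0 dF -0.66 0.06 4.01 h 65.0
u 200.0 dF -0.41 0.15 4.36 h 67.6
u 196.0 dF -0.20 0.27 5.01 h 69.0
u 192.0 dF -1.46 0.77 5.64 h 70.4
u 188.0 dF 0.79 0.13 3.93 h 81.3
(188, True) 25.1333
peak [[309.96102211 255.05640759]] wire@64 [[310.13869447 264.24579413]] tb [[309.93701759 274.03727494]]
```

View pics/c5.png

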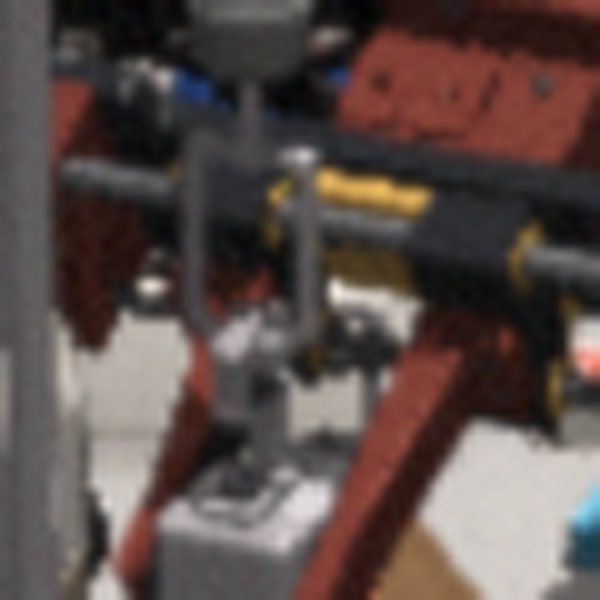

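The wire lies under the hook's crown (crop (250,330), full image about (310,258)), and h = 81.3 with dF about equal to the weight. It has snapped, so I'll release it.

```bash
python3 - <<'E'
from h import *
np.set_printoptions(precision=2,suppress=True)
P=lambda x,u:pose(SO+[0,0,u+26],SY,back=-x)[0]
set_gripper(70); env.hold(.2); print(env.read_state()["width"],env.read_state()["time_s"])
env.move_l(P(-110,188),rate=100); 
a=viewer.camera("side");cv2.imwrite("pics/s4.png",a)
S=BC-50*BYv
env.reach(*pose(S+[0,0,185],BY)); set_gripper(88)
print(env.move_l(pose(S+[0,0,52+24],BY)[0],rate=110,f_stop=10), env.read_state()["time_s"])
a=viewer.camera("side");b=viewer.camera("top");cv2.imwrite("pics/s5.png",a);cv2.imwrite("pics/t5.png",b)
k=np.zeros((600,800,3),np.uint8)
k[:,:400]=cv2.resize(a[230:320,280:340],(400,600),interpolation=2);k[:300,400:]=cv2.resize(b[200:290,270:390],(400,300),interpolation=2)
cv2.imwrite("pics/c6.png",k)
E
```

```text
69.74567968082044 26.1167
False 29.9
```

View pics/c6.png

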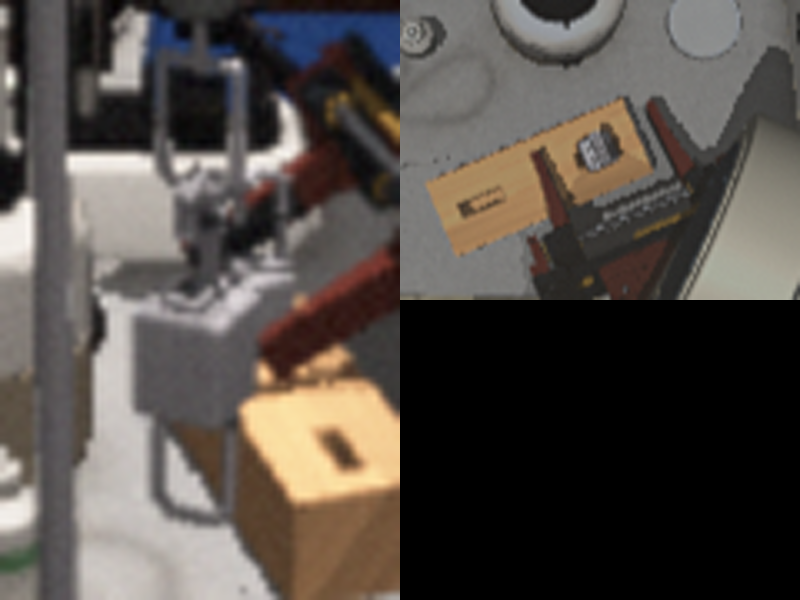

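The large weight hangs upright, its ring's lower wire at about (309,307.2) in the side view. The fingers straddle the small weight (top, about (330,245)). Next I'll grip it, lift it and carry it over.

```bash
python3 - <<'E'
from h import *
np.set_printoptions(precision=2,suppress=True)
S=BC-50*BYv
print("pred ring px",proj("side",SO+[0,0,145.9]),"legs",proj("side",SO+[0,0,165]+13.5*SYv),proj("side",SO+[0,0,165]-13.5*SYv))
print("small top pred px",proj("top",S+[0,0,88]), "slot", proj("top",BC+50*BYv+[0,0,52]))
p=pose(S+[0,0,76],BY)[0]
set_gripper(0); s=env.read_state(); print(s["width"],s["force"])
env.move_l(p+[0,0,90],rate=120)
env.reach(*pose(SO+[0,0,92+24],SY,back=75)); env.hold(.2)
s=env.read_state(); print(s["width"],s["force"],s["time_s"],s["tool_pos"],pose(SO+[0,0,92+24],SY,back=75)[0])
a=viewer.camera("side");b=viewer.camera("top");cv2.imwrite("pics/s6.png",a);cv2.imwrite("pics/t6.png",b)
k=np.zeros((600,800,3),np.uint8)
k[:,:400]=cv2.resize(a[260:350,285:345],(400,600),interpolation=2);k[:300,400:]=cv2.resize(b[210:270,165:245],(400,300),interpolation=2)
cv2.imwrite("pics/c7.png",k)
c=SO-75*SX+[0,0,92]
print("peak",proj("side",c+[0,0,83]),"tb side/top",proj("side",c+[0,0,36]),proj("top",c+[0,0,36]),proj("top",c+[0,0,85]))
E
```

```text
pred ring px [[310.08 305.48]] legs [[315.45 299.55]] [[304.78 297.04]]
small top pred px [[329.18 244.65]] slot [[293.97 260.15]]
26.406372595920576 [-0.02  0.57  0.74]
25.849804846867634 [-0.53  0.37 -1.94] 33.0167 [455.78 178.85 146.76] [455.68 179.64 146.5 ]
peak [[323.17 280.4 ]] tb side/top [[322.94 297.35]] [[236.93 254.13]] [[233.88 253.64]]
```

View pics/c7.png

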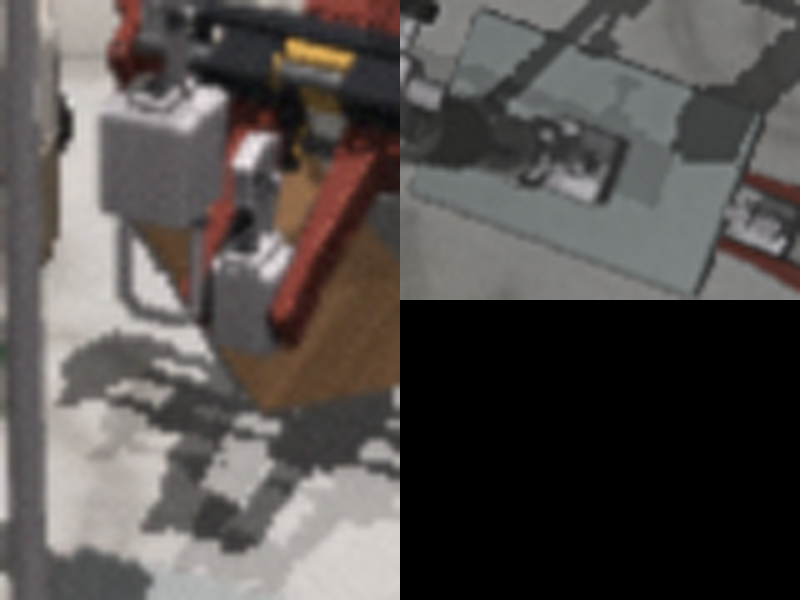

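Small hook peak is at about (323.7,281), matching the prediction. The hanging ring is at about (309,307.2), so about 2 mm lower and about 2 mm sideways from nominal. I'll correct for that, enter and pull.

```bash
python3 - <<'E'
from pull import *
np.set_printoptions(precision=2,suppress=True)
P=lambda x,u:pose(SO-2*SYv+[0,0,u+24],SY,back=-x)[0]
env.move_l(P(-50,94),rate=80); env.hold(.2); f0=F(8); print(f0)
print(env.move_l(P(0,94),rate=50,f_stop=3)); env.hold(.2); f=F(8)-f0; print("in",f@SX,f@SYv,f[2])
if abs(f@SX)<1.2 and abs(f[2])<.8:
    env.move_l(P(0,86),rate=30)
    r=pull(lambda u:P(0,u),86,48,f0,2,143.5,74,4.8); print(r)
print(env.read_state()["time_s"])
np.save("f0s.npy",f0)
a=viewer.camera("side");cv2.imwrite("pics/s7.png",a)
E
```

```text
[-0.06  0.11 -1.55]
False
in -0.14641988804287112 -0.07951699432300596 -0.4680245105477465
u 84.0 dF -0.54 -0.25 0.81 h 56.3
u 82.0 dF -0.31 0.04 0.51 h 59.5
u 80.0 dF -0.12 -0.25 1.65 h 56.9
u 78.0 dF -0.45 0.03 2.06 h 57.3
u 76.0 dF -0.15 -0.33 2.40 h 57.9
u 74.0 dF -0.24 0.14 2.48 h 59.6
u 72.0 dF -0.41 -0.07 3.00 h 59.5
u 70.0 dF -0.27 0.18 3.81 h 58.2
u 68.0 dF -0.29 0.23 4.24 h 58.5
u 66.0 dF -0.19 0.01 5.00 h 57.5
(66, False)
39.15
```

```bash
python3 - <<'E'
from pull import *
np.set_printoptions(precision=2,suppress=True)
P=lambda x,u:pose(SO-2*SYv+[0,0,u+24],SY,back=-x)[0]
f00=np.load("f0s.npy")
env.move_l(P(0,93),rate=80); env.move_l(P(4,93),rate=30); env.hold(.3); f0=F(10); d=f0-f00; print(d@SX,d@SYv,d[2],env.read_state()["width"])
env.move_l(P(4,80),rate=40)
r=pull(lambda u:P(4,u),80,52,f0,3,143.5,74,4.4); print(r,env.read_state()["time_s"])
E
```

```text
0.045453315761408826 0.035208409591185326 -0.47297363742682386 25.568902558085266
u 77.0 dF -0.49 0.07 2.66 h 55.9
u 74.0 dF -0.10 -0.68 2.65 h 58.9
u 71.0 dF -0.16 -0.09 3.09 h 60.1
u 68.0 dF -0.18 0.79 3.40 h 61.9
u 65.0 dF -0.03 -0.27 1.19 h 73.7
u 62.0 dF 0.13 -0.28 1.98 h 73.6
u 59.0 dF -0.00 -0.21 2.60 h 74.1
(59, True) 43.2417
```

```bash
python3 - <<'E'
from h import *
P=lambda x,u:pose(SO-2*SYv+[0,0,u+24],SY,back=-x)[0]
env.move_l(P(4,60.5),rate=15); set_gripper(60); env.hold(.2)
env.move_l(P(-110,60.5),rate=80)
im=[]
for _ in range(5): im.append(viewer.camera("side")); env.hold(.25)
print([round(float(cv2.absdiff(a[220:360,290:330],im[-1][220:360,290:330]).mean()),2) for a in im], env.read_state()["time_s"])
a=im[-1]; cv2.imwrite("pics/s8.png",a)
cv2.imwrite("pics/c8.png",cv2.resize(a[230:360,280:350],(323,600),interpolation=2))
E
```

```text
[2.27, 2.29, 2.19, 2.18, 0.0] 47.475
```

View pics/c8.png

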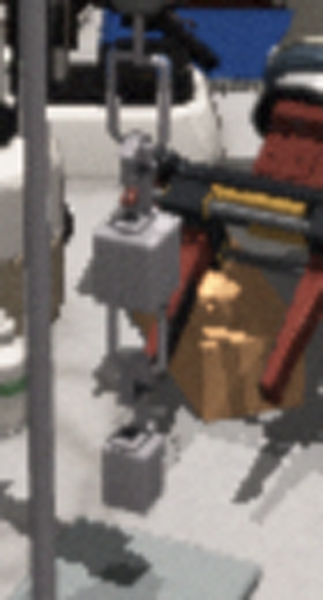

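Both weights hang upright and clear of the gripper: large block at crop (137,260), small at (133,475), and the frames differ only by noise. Signing off.

```bash
python3 - <<'E'
from h import *
env.hold(3)
print(workorder.sign_off(), env.read_state()["time_s"])
E
```

```text
the job is handed in; nothing more can be done
the job is handed in; nothing more can be done
```

Job handed in with both weights hanging from the balance, let go and still in the last images; both hooks snapped past their gates (seating judged from the force steps and side view), the pull stayed below the 10 N scale end by my force readings (peak about 8.7 N), I saw no bystander touched, and the sign-off returned no verdict.

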